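# Move the battery pack from the charger to the meter

## Task

The small battery pack sits latched in its charger on the bench. Press the charger's catch tab so that the pack pops out, slide it out, and slide it nose first into the empty dovetail bay of the bench meter until the meter's catch clicks up behind it. Press the tab and push the pack home gently, never with more than 30 N, and leave the beaker, the tape roll and the slide box where they are.

Things in the scene. Friction and masses are not known exactly. Their poses are not given: they have to be found in the camera images.
- pack: Loose battery pack, about 0.45 kg: black box 76 (x) x 40 (y) x 33.5 high on a grey dovetail foot, 44 high over all. Origin: centre of the foot's underside; z up; +x is the nose (two brass contacts), which goes in first. Foot 76 long, 36 wide below, narrowing to 29 at 9 mm up; its last 6 mm at the nose are bevelled below and at the sides. The black box begins 10.5 mm up.
- pack_grip (a point): Point inside the pack 31 mm above its origin: a good place to grip, across the two ribbed upright sides 40 mm apart (along y), from above. Keep the fingertips 12 mm or more above the pack's origin, so that they pass over the bay's lips (9 mm high).
- pack_nose (a point): Lower middle of the pack's nose end, 38 mm from its origin along +x.
- charger: Charger, fixed: steel base plate 68 wide (x -98 to 85), aluminium dovetail bay, low black back box 34 high from x = 62, black stop block 48 high from x = 50. Holds the pack at the start. Origin: on the bench under a latched pack's centre; +x points into the bay, a pack slides out along -x; z up. A sprung ejector (4 to 6 N) pushes the pack out to x = -14 mm when the catch is pressed; the pack then holds the catch down.
- charger_home (a point): Where the latched pack's origin is in the charger: on the bay floor, 18 mm above the bench. Axes as the charger's.
- charger_mouth (a point): Middle of the charger bay's floor at the front end of its two lips, 13 mm in front of charger_home. The lips run 45 mm from here into the bay, are 9 mm high, outer edges at y = +-30; a pack is free to lift once its origin is 38 mm or more in front of this point. Axes as the charger's.
- charger_tab (a point): Middle of the top of the charger's catch tab: black, ribbed, 32 (x) x 34 (y), in front of the bay, 76 mm before charger_home and 16 mm above the bench. Pressed straight down 7 mm (stop at 8.5 mm) it lowers the tooth behind the pack, which pops out 14 mm; takes 2 to 6 N. Moves with the catch; axes as the charger's.
- charger_catch (a joint): How far the charger's catch is pressed down, in m: 0 = up (locking), 0.0065 or more = the pack is free, 0.0085 = stop. Sprung upward.
- meter: Bench meter, fixed: the same bay as the charger's (floor 18 mm up, black stop block from x = 50 to 62 or up to 20 mm further), but before a larger grey housing, 120 wide, 38 deep, 58 high plus a 12 mm knob, with a dark screen on top, from x = 83. Empty at the start. Origin on the bench under the bay; +x points into the bay; z up. Its tab and tooth lie as on the charger, 0 to 20 mm further in.
- meter_mouth (a point): Bay floor (z = 18) at the front end of the meter's lips, 13 mm in front of meter_home. Lips 9 mm high, outer edges at y = +-30, 45 mm long; the first 10 mm flare by 3.5 mm a side, then they leave the foot 1.4 mm a side. The flat floor begins 27 mm before this point; before that only the tab, 2 mm below floor level. The tooth stands 6 mm above the floor before the lips; the pack may be set down on it.
- meter_home (a point): Bay floor point, the shallowest place where the pack's origin may latch. Catch and stop sit on an adjustable slide whose setting is not measured: the catch clicks when the pack's origin is at some x from 0 to 20 mm here, to be felt. The tooth drags a little, the ejector resists with 4 to 6 N over the last 14 mm; 0.5 mm past the click rubber buffers add 8 N per mm (3.5 mm, then solid). Axes as the meter's.
- meter_catch (a joint): How far the meter's catch is down, in m: 0 = up, about 0.006 while the pack's foot slides over its tooth, and 0 again once it has clicked up behind the pack (the ejector then sets the pack back against the tooth). Sprung upward with 1 to 1.5 N.
- beaker: Clear glass beaker, 75 across, 92 high, standing left of charger and meter. Origin: centre of its underside. Leave alone.
- tape_roll: Black roll of tape lying flat, 60 across, 19 high. Origin: centre of its underside. Leave alone.
- slide_box: Small cream card box, 54 x 84 x 31 mm. Origin: centre of its underside. Leave alone.
Not all that is in view belongs to the job. Leave any purple look-alike of the pack alone.

How it is judged:
By the outcome, as a careful person would: the job done as asked, in the order asked, and still so for the second after the job is handed in, with the robot touching nothing.
It also fails if it takes over 64 s, if anything falls off the work surface, if the arm or the gripper's body presses on something with over 40 N, if the wrist force passes 120 N, or if a joint passes its speed limit or range.

## Robot

A 6-joint arm with a two-finger parallel gripper is mounted at the origin on a cart in front of the work surface, level with it; the furniture and walls round the work are solid. World frame = base frame: x ahead of the robot, y to its left, z up, the work surface at z = 0. Lengths are in m, angles in rad, forces in N, time in s.
With the tool pointing down it reaches from about 0.2 to 0.875 m from the base axis. Payload 3.4 kg.
Tool frame: the origin (TCP) lies on the centre line of the jaws, within the pads' length; the fingertips stand manip.tip_reach ahead of it and the grasp point (between the pads) lies 8 mm behind it (manip.tip_reach is the distance from the TCP to the fingertips, in m); z points along the fingers, y is the line along which they close (so a half turn about z gives the same grasp; the last joint's range is limited). The gripper opens to 94 mm and grips with 3 to 60 N. Pads are 16 mm wide; open, the fingers measure 119 mm over their backs; the gripper's body (75 mm by 177 mm) begins 78 mm behind the grasp point.
Start: joints at [-1.414, 0.276, 1.505, -0, 1.361, -0.121], TCP at [0.158, -0.553, 0.186] pointing down, gripper open.
Joint ranges: [-2.89, 2.89], [-0.75, 2.08], [0.22, 2.7], [-1.18, 4.32], [0.11, 2.71], [-2.7, 2.7]. Speed limits (rad/s): [2.57, 2.57, 3.14, 3.14, 3.14, 3.14].

## Interface

Orientations are given as a 3x3 rotation matrix whose columns are the frame's x, y, z axes.
In Python, from bench import manip gives the robot as it stands.
- The arm moves only by the tool step_arm, never from a script. Its argument "plan" is a list of rows, each an object of numbers: "tx", "ty", "tz": the shift along the tool's x, y, z in m; "yaw": the turn about the tool's z in degrees; "fingers": the finger opening in m, from 0 to 0.094. In form: [{"tx": .., "ty": .., "tz": .., "yaw": .., "fingers": ..}, ...]. A call has 1 to 20 rows; each row is the pose to reach, as a shift and turn from the pose commanded when the call began, along the tool's axes at that moment; what a row does not reach only later rows make up. A row lasts 1/12 s, in which the tool goes at most 41.7 mm and 7.16 degrees, less where a joint would pass 70% of its speed; a pose out of reach is approached as far as the arm can. A call with a gripper value outside its range is refused whole. The fingers move at their own pace and stop on an object; "squeeze" is the grip in N (left out, the last holds). Time passes only in rows, so rows that repeat a pose let the fingers close. It gives the time, the measured TCP pose, the force, the opening and the grip force at its end, in the units of the state.
- manip.get_obs(): the state, without advancing time (a new reading comes with each control period).
- manip.camera(name): name is "scene" or "top" or "wrist"; returns a dict with "img" (384x512x3 uint8, red, green, blue), "vfov" (degrees; the focal length in pixels is half the picture's height over the tangent of half this angle, whatever the lens; pixels are square), "cx", "cy" (the principal point, pixels), "extrinsics" (4x4, takes a point from camera to world coordinates); the wrist camera has in their place "hand_eye" (4x4, takes a point from camera to tool coordinates, whose origin is the TCP and whose axes are the flange's). Camera axes: x right, y down, z forward; pixel columns grow to the right and rows downward; lengths in m; the calibration is good to about 2 mm. A picture is of the moment at which its call begins: read the wrist's pose just before it. There is no depth.
- manip.close_job(): hands the job in; it is judged then, once.
Trained networks look in a picture, given as the dict that the camera call returned (one of the last four; its "shot" number tells which), for a name from the list of things; names that differ only in an ending like _2 or _b are one class to them, and where a whole thing is asked for, a point or a joint stands for the part that bears it (a point fixed in the world has none). Each returns a list of dicts, best first, with "confidence" (0 to 1); they miss things now and then, are a little off and sometimes report something else, mostly with a low value. They report only what shows in the picture. A call takes as long as a camera call. They do not tell look-alikes from the thing itself.
- manip.find_in(picture, name): "position" ([column, row] in pixels, amid what is visible of it).
The state is a dict: "clock": time; "joints": joint angles; "joint_velocities": joint speeds; "joint_efforts": joint torques, N m; "ee_pos": TCP position; "tool_rot": TCP orientation; "wrist_force": force on the tool from outside, world axes, zero at the start; "ft_torque": the same for the moment, N m; "width": finger opening in m; "finger_force": force on a finger pad.
Only numpy, scipy, OpenCV 4.12 (cv2) and the standard library are available. Lean on these libraries where they do the work, as an engineer would, in place of code of your own. Each camera call takes 0.05 s, during which the arm holds its last target. There are 200 camera calls.

## Working session

There is one attempt and no reset: what is moved stays moved. The work goes in short steps, Python scripts to look and compute and a tool call to move; the robot and the scene stay as the last step left them, time stands still between calls to the robot, and variables do not carry over. Pictures are saved under pics/ and viewed, at most 11 in all, crops included, and the job is handed in when it is done.

Besides the shell and the picture viewer there is one more tool, called after "Request:" in YAML: its name, and indented under it one key for each argument. step_arm: Moves the arm, as the interface text tells. Its arguments: {"type":"object","properties":{"plan":{"type":"array"},"squeeze":{"type":"number"}},"required":["plan"]}

```bash
mkdir -p pics; cat > h.py <<'E'
import numpy as np, cv2
from bench import manip
def save(p,n): cv2.imwrite(f'pics/{n}.png',p['img'][:,:,::-1])
def ray(p,px,T=None):
    f=p['img'].shape[0]/2/np.tan(np.radians(p['vfov'])/2)
    d=np.array([(px[0]-p['cx'])/f,(px[1]-p['cy'])/f,1.])
    E=np.array(p['extrinsics']) if T is None else T
    return E[:3,3],E[:3,:3]@d
def onz(p,px,z,T=None):
    o,d=ray(p,px,T); return o+d*(z-o[2])/d[2]
def wT(o,p):
    W=np.eye(4);W[:3,:3]=np.array(o['tool_rot']);W[:3,3]=o['ee_pos'];return W@np.array(p['hand_eye'])
E
python3 - <<'E'
from h import *
np.set_printoptions(precision=4,suppress=True)
o=manip.get_obs();print(o,manip.tip_reach)
for c in ['scene','top']:
    p=manip.camera(c);save(p,c)
    print(c,p['vfov'],np.array(p['extrinsics']).tolist())
    for n,z in [('pack',.04),('charger',.02),('charger_tab',.016),('meter',.03),('meter_catch',.016),('beaker',.05),('tape_roll',.01),('slide_box',.03)]:
        for r in manip.find_in(p,n)[:3]: print(n,np.round(r['position'],1),round(r['confidence'],2),onz(p,r['position'],z))
E
```

```text
{'clock': 0.0, 'joints': array([-1.414 ,  0.2766,  1.5061,  0.    ,  1.3607, -0.121 ]), 'joint_velocities': array([ 0.0013, -0.0009,  0.0004,  0.0017, -0.0032,  0.0009]), 'joint_efforts': array([ -0.0002, -40.4575, -23.7225,   0.0699,   0.0346,  -0.0001]), 'ee_pos': array([ 0.1576, -0.5523,  0.1849]), 'tool_rot': array([[ 0.9617,  0.2742, -0.0003],
       [ 0.2742, -0.9617,  0.0018],
       [ 0.0002, -0.0018, -1.    ]]), 'wrist_force': array([-0.5411, -0.0006, -0.2312]), 'ft_torque': array([ 0.0019,  0.0343, -0.019 ]), 'finger_force': 0.0, 'width': 0.09411932794419409} 0.011
scene 43.24787563204021 [[-0.8453486493456204, -0.3303097823911489, 0.419858438888928, -0.039498887449688394], [-0.5338594506683029, 0.4936691663144017, -0.6865018872243409, 0.8617852817914813], [0.019487123483821787, -0.8044788386820101, -0.5936615619451632, 0.8007138302569837], [0.0, 0.0, 0.0, 1.0]]
pack [250.8 171.7] 0.91 [ 0.553  -0.0812  0.04  ]
pack [295.7 155.3] 0.9 [ 0.4897 -0.2264  0.04  ]
charger [290.6 167.9] 0.96 [ 0.4835 -0.1867  0.02  ]
meter [225.9 207.7] 0.72 [0.5258 0.0784 0.03  ]
meter [292.3 16
[... 471 characters left out ...]
65098, 0.00197200578093769, -0.005027409626015937, 0.017159738193056957], [0.004895440614030809, -0.06201912802450602, -0.99806295513874, 1.4104183233971228], [0.0, 0.0, 0.0, 1.0]]
pack [337.3 186.6] 0.93 [ 0.4866 -0.2229  0.04  ]
pack [287.5 158.3] 0.81 [ 0.57   -0.0779  0.04  ]
charger [327.2 193.7] 0.55 [ 0.4671 -0.1962  0.02  ]
charger_tab [331.2 210.2] 0.59 [ 0.4183 -0.2081  0.016 ]
meter [245.6 178.4] 0.93 [0.512  0.0451 0.03  ]
meter_catch [252.  205.9] 0.62 [0.4316 0.0264 0.016 ]
beaker [190.4 207.9] 0.64 [0.425 0.204 0.05 ]
tape_roll [290.8 208.7] 0.68 [ 0.4232 -0.0889  0.01  ]
slide_box [159.  186.9] 0.66 [0.4874 0.2993 0.03  ]
slide_box [329.2 195.3] 0.52 [ 0.4617 -0.2005  0.03  ]
```

```bash
python3 -c "
import cv2
a=cv2.imread('pics/top.png')[120:260,130:390];b=cv2.imread('pics/scene.png')[110:330,140:360]
cv2.imwrite('pics/top_c.png',cv2.resize(a,None,fx=3,fy=3,interpolation=2));cv2.imwrite('pics/scene_c.png',cv2.resize(b,(600,600),interpolation=2))"
```

```text
(no output)
```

View pics/top_c.png

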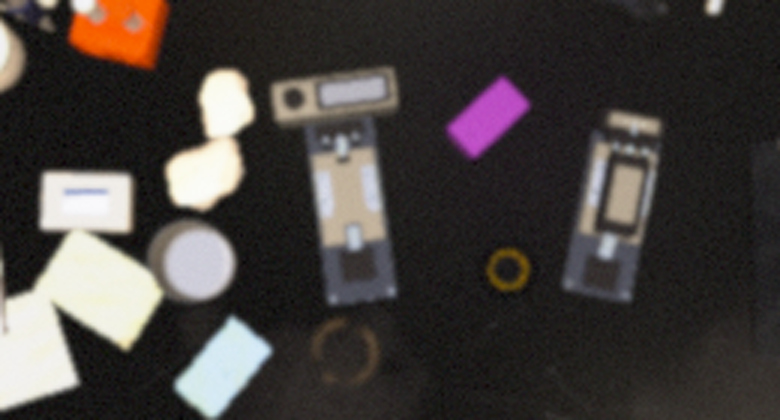

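View pics/scene_c.png

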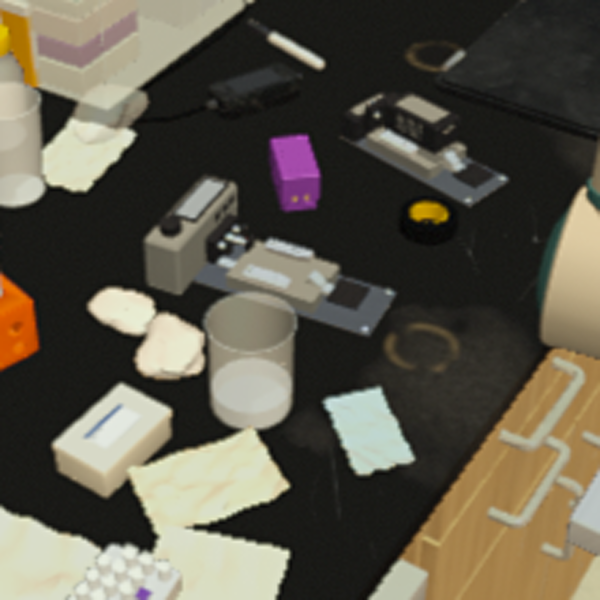

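The crops show the latched pack in the charger at crop (625,190) and its tab at (603,268). The empty meter is in the middle, with its tab at (357,268). The purple decoy lies between them and the beaker is left of the meter. Next I go above the charger.

Request:
step_arm:
  plan:
    - {"tx": 0.03,"ty": -0.023,"tz": -0.008,"yaw": 2,"fingers": 0.0}
    - {"tx": 0.06,"ty": -0.047,"tz": -0.016,"yaw": 5,"fingers": 0.0}
    - {"tx": 0.09,"ty": -0.07,"tz": -0.024,"yaw": 7,"fingers": 0.0}
    - {"tx": 0.12,"ty": -0.094,"tz": -0.032,"yaw": 9,"fingers": 0.0}
    - {"tx": 0.15,"ty": -0.117,"tz": -0.04,"yaw": 12,"fingers": 0.0}
    - {"tx": 0.18,"ty": -0.141,"tz": -0.048,"yaw": 14,"fingers": 0.0}
    - {"tx": 0.21,"ty": -0.164,"tz": -0.056,"yaw": 16,"fingers": 0.0}
    - {"tx": 0.24,"ty": -0.188,"tz": -0.06,"yaw": 19,"fingers": 0.0}
    - {"tx": 0.27,"ty": -0.211,"tz": -0.06,"yaw": 21,"fingers": 0.0}
    - {"tx": 0.3,"ty": -0.235,"tz": -0.06,"yaw": 23,"fingers": 0.0}
    - {"tx": 0.338,"ty": -0.264,"tz": -0.06,"yaw": 25,"fingers": 0.0}
    - {"tx": 0.338,"ty": -0.264,"tz": -0.06,"yaw": 25,"fingers": 0.0}
    - {"tx": 0.338,"ty": -0.264,"tz": -0.06,"yaw": 25,"fingers": 0.0}
    - {"tx": 0.338,"ty": -0.264,"tz": -0.06,"yaw": 25,"fingers": 0.0}

```text
clock: 2.07
ee_pos: [0.4101, -0.2066, 0.2458]
tool_rot: [[0.988, -0.156, -0.001], [-0.156, -0.988, -0.001], [-0.0, 0.001, -1.0]]
wrist_force: [-1.0, -0.8, -0.8]
width: 0.0043
finger_force: 0.0
```

```bash
cat > look.py <<'E'
from h import *
import sys
np.set_printoptions(precision=4,suppress=True)
o=manip.get_obs();p=manip.camera('wrist');T=wT(o,p);save(p,sys.argv[1])
np.savez('pics/'+sys.argv[1],T=T,v=p['vfov'],cx=p['cx'],cy=p['cy'])
R=np.array(o['tool_rot']);print(o['clock'],o['ee_pos'],'heading',np.degrees(np.arctan2(R[1,0],R[0,0])),'F',o['wrist_force'],o['width'])
print('cam',T[:3,3],'axis',T[:3,2],p['vfov'])
for a in sys.argv[2:]:
    n,z=a.split(':')
    for r in manip.find_in(p,n)[:2]:
        w=onz(p,r['position'],float(z),T);print(n,r['position'],round(r['confidence'],2),w,'tool',R.T@(w-o['ee_pos']))
E
python3 look.py w1 pack:.062 pack_nose:.02 charger_tab:.016 charger:.02
```

```text
2.0667 [ 0.4101 -0.2066  0.2458] heading -8.98106163033271 F [-1.0415 -0.7953 -0.8203] 0.004348697654765651
cam [ 0.4881 -0.2191  0.4435] axis [-0.2681  0.0414 -0.9625] 69.63100645082892
pack [158.7, 71.6] 0.66 [ 0.5625 -0.104   0.062 ] tool [ 0.1345 -0.1253  0.1836]
pack [256.8, 113.9] 0.63 [ 0.4918 -0.2194  0.062 ] tool [ 0.0827 -0.0003  0.1837]
pack_nose [257.5, 116.0] 0.89 [ 0.4891 -0.22    0.02  ] tool [0.0802 0.0007 0.2257]
pack_nose [160.2, 71.7] 0.55 [ 0.5702 -0.0934  0.02  ] tool [ 0.1405 -0.1371  0.2255]
charger [270.9, 110.2] 0.68 [ 0.4941 -0.2407  0.02  ] tool [0.0884 0.0203 0.2257]
```

View pics/w1.png

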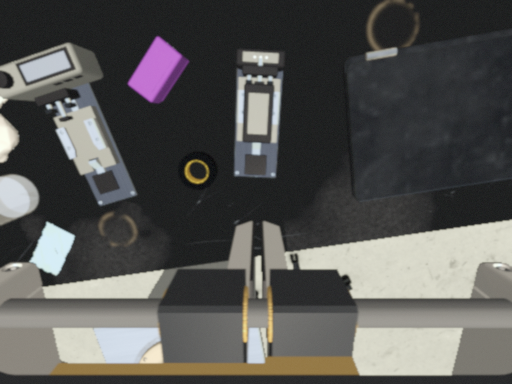

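The wrist view shows the charger with pack (258,112) and tab (256,162), and the meter at left with tab (106,183) and mouth about (80,140). I'll zoom in on both for accurate axes.

```bash
python3 -c "
import cv2,numpy as np
i=cv2.imread('pics/w1.png')
a=cv2.resize(i[40:190,215:305],None,fx=4,fy=4,interpolation=2);b=cv2.resize(i[70:220,40:145],None,fx=4,fy=4,interpolation=2)
c=np.hstack([a,b]);c=np.clip(c.astype(float)*1.6+20,0,255);print(c.shape);cv2.imwrite('pics/w1c.png',c)"
```

```text
(600, 780, 3)[ WARN:0@0.033] global loadsave.cpp:1063 imwrite_ Unsupported depth image for selected encoder is fallbacked to CV_8U.
```

View pics/w1c.png

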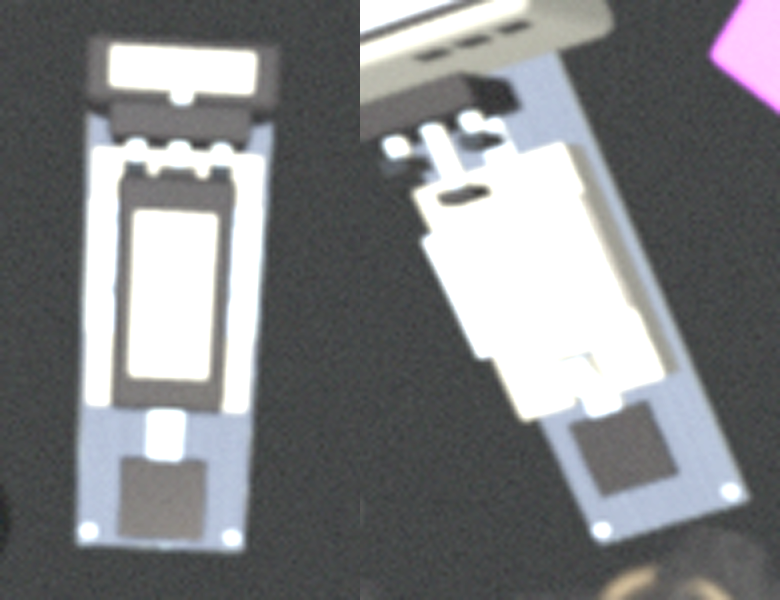

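```bash
cat > m.py <<'E'
from h import *
np.set_printoptions(precision=4,suppress=True)
d=np.load('pics/w1.npz');p=dict(img=np.zeros((384,512)),vfov=float(d['v']),cx=float(d['cx']),cy=float(d['cy']));T=d['T']
L=lambda x,y,z:onz(p,(x/4+215-.375,y/4+40-.375),z,T)
M=lambda x,y,z:onz(p,((x-360)/4+40-.375,y/4+70-.375),z,T)
def rep(n,f,tab,plate,extra):
    t=[f(*q,.016) for q in tab];pl=[f(*q,.004) for q in plate]
    hs=[t[0]-t[3],t[1]-t[2]]; ws=[t[0]-t[1],t[3]-t[2],pl[0]-pl[1]]
    print(n,'tab c',np.mean(t,0),'size',[np.linalg.norm(v) for v in hs+ws])
    print(' headings',[np.degrees(np.arctan2(v[1],v[0])) for v in hs],[np.degrees(np.arctan2(v[1],v[0]))-90 for v in ws])
    print(' plate front mid',np.mean(pl[:2],0),'to tab', np.mean(t,0)-np.mean(pl[:2],0), np.linalg.norm((np.mean(t,0)-np.mean(pl[:2],0))[:2]))
    if len(pl)>2: v=pl[2]-pl[1];print(' plate edge heading',np.degrees(np.arctan2(v[1],v[0])))
    for k,q in extra.items(): print(' ',k,f(*q))
rep('charger',L,[(121,457),(208,460),(204,539),(118,536)],[(77,545),(243,550),(272,115)],
 dict(lab1=(129,208,.062),lab2=(218,212,.062),lab3=(211,381,.062),lab4=(127,377,.062),backbox_l=(108,45,.034),backbox_r=(255,50,.034),lipL=(85,405,.027),lipR=(248,411,.027)))
rep('meter',M,[(569,424),(647,402),(678,473),(604,496)],[(600,545),(748,497),(560,55)],
 dict(lipLf=(480,357,.027),lipLr=(422,240,.027),lipRf=(665,375,.027),floorfl=(524,420,.018),stopblk=(515,90,.048),))
E
python3 m.py
```

```text
charger tab c [ 0.4181 -0.2054  0.016 ] size [np.float64(0.03106742780432768), np.float64(0.03110382845040469), np.float64(0.0336243996426153), np.float64(0.03389442681508919), np.float64(0.06741861329405098)]
 headings [np.float64(-11.86929957248534), np.float64(-11.370846772271156)] [np.float64(-10.972324201527073), np.float64(-11.039020117962025), np.float64(-10.766546945720535)]
 plate front mid [ 0.3965 -0.2007  0.004 ] to tab [ 0.0216 -0.0046  0.012 ] 0.022127990621621553
 plate edge heading -11.71343016954814
  lab1 [ 0.5212 -0.2111  0.062 ]
  lab2 [ 0.5155 -0.2394  0.062 ]
  lab3 [ 0.4626 -0.2293  0.062 ]
  lab4 [ 0.4684 -0.2014  0.062 ]
  backbox_l [ 0.5755 -0.2121  0.034 ]
  backbox_r [ 0.5663 -0.2606  0.034 ]
  lipL [ 0.459  -0.1827  0.027 ]
  lipR [ 0.4473 -0.2422  0.027 ]
meter tab c [0.4274 0.0336 0.016 ] size [np.float64(0.03089025389602868), np.float64(0.029896330265194653), np.float64(0.03318223155594939), np.float64(0.032421033345933166), np.float64(0.06759269905872485)]
 headings [np.float64(8.448275292169821), np.float64(7.030231729078802)] [np.float64(6.361653440470292), np.float64(8.085815478344117), np.float64(8.941065951473973)]
 plate front mid [0.3929 0.0299 0.004 ] to tab [0.0345 0.0037 0.012 ] 0.0347010517519304
 plate edge heading 7.229717489153516
  lipLf [0.4719 0.0701 0.027 ]
  lipLr [0.5165 0.0766 0.027 ]
  lipRf [0.4543 0.0032 0.027 ]
  floorfl [0.4451 0.0677 0.018 ]
  stopblk [0.5573 0.0134 0.048 ]
```

Request:
step_arm:
  plan:
    - {"tx": 0.004,"ty": -0.001,"tz": 0.03,"yaw": 1,"fingers": 0.0}
    - {"tx": 0.0075,"ty": -0.0025,"tz": 0.07,"yaw": 2.3,"fingers": 0.0}
    - {"tx": 0.0075,"ty": -0.0025,"tz": 0.11,"yaw": 2.3,"fingers": 0.0}
    - {"tx": 0.0075,"ty": -0.0025,"tz": 0.15,"yaw": 2.3,"fingers": 0.0}
    - {"tx": 0.0075,"ty": -0.0025,"tz": 0.185,"yaw": 2.3,"fingers": 0.0}
    - {"tx": 0.0075,"ty": -0.0025,"tz": 0.205,"yaw": 2.3,"fingers": 0.0}
    - {"tx": 0.0075,"ty": -0.0025,"tz": 0.213,"yaw": 2.3,"fingers": 0.0}
    - {"tx": 0.0075,"ty": -0.0025,"tz": 0.215,"yaw": 2.3,"fingers": 0.0}
    - {"tx": 0.0075,"ty": -0.0025,"tz": 0.217,"yaw": 2.3,"fingers": 0.0}
    - {"tx": 0.0075,"ty": -0.0025,"tz": 0.219,"yaw": 2.3,"fingers": 0.0}
    - {"tx": 0.0075,"ty": -0.0025,"tz": 0.221,"yaw": 2.3,"fingers": 0.0}
    - {"tx": 0.0075,"ty": -0.0025,"tz": 0.223,"yaw": 2.3,"fingers": 0.0}
    - {"tx": 0.0075,"ty": -0.0025,"tz": 0.223,"yaw": 2.3,"fingers": 0.0}
    - {"tx": 0.0075,"ty": -0.0025,"tz": 0.223,"yaw": 2.3,"fingers": 0.0}

```text
clock: 3.48
ee_pos: [0.4184, -0.2053, 0.0232]
tool_rot: [[0.98, -0.197, 0.001], [-0.197, -0.98, -0.001], [0.001, 0.0, -1.0]]
wrist_force: [0.9, 0.7, 0.0]
width: 0.0003
finger_force: 0.0
```

Request:
step_arm:
  plan:
    - {"tz": 0.001,"fingers": 0.0}
    - {"tz": 0.002,"fingers": 0.0}
    - {"tz": 0.003,"fingers": 0.0}
    - {"tz": 0.0035,"fingers": 0.0}
    - {"tz": 0.0035,"fingers": 0.0}

```text
invalid input
```

```bash
python3 look.py w2 pack:.062 charger_tab:.016
```

```text
3.4833 [ 0.4184 -0.2053  0.0232] heading -11.371608540488648 F [0.9107 0.6695 0.0262] 0.00028590199380074924
cam [ 0.4956 -0.221   0.221 ] axis [-0.2648  0.0529 -0.9629] 69.63100645082892
pack [254.8, 118.9] 0.81 [ 0.4949 -0.2196  0.062 ] tool [ 0.0779 -0.001  -0.0387]
pack [45.9, 48.1] 0.76 [ 0.5512 -0.1201  0.062 ] tool [ 0.1134 -0.1097 -0.0387]
charger_tab [256.7, 207.4] 0.56 [ 0.4291 -0.2073  0.016 ] tool [ 0.0108 -0.0001  0.0072]
charger_tab [256.8, 118.4] 0.33 [ 0.4948 -0.2206  0.016 ] tool [ 0.0779 -0.      0.0073]
```

All keys are needed in each row.

Request:
step_arm:
  plan:
    - {"tx": 0,"ty": 0,"tz": 0.001,"yaw": 0,"fingers": 0.0}
    - {"tx": 0,"ty": 0,"tz": 0.002,"yaw": 0,"fingers": 0.0}
    - {"tx": 0,"ty": 0,"tz": 0.003,"yaw": 0,"fingers": 0.0}
    - {"tx": 0,"ty": 0,"tz": 0.0035,"yaw": 0,"fingers": 0.0}
    - {"tx": 0,"ty": 0,"tz": 0.0035,"yaw": 0,"fingers": 0.0}

```text
clock: 4.05
ee_pos: [0.418, -0.2051, 0.0191]
tool_rot: [[0.98, -0.197, -0.0], [-0.197, -0.98, 0.0], [-0.0, -0.0, -1.0]]
wrist_force: [-0.1, 0.1, -0.8]
width: 0.0005
finger_force: 0.0
```

```bash
python3 look.py w3 pack:.062 charger_tab:.016
```

```text
4.05 [ 0.418  -0.2051  0.0191] heading -11.384845713221562 F [-0.0699  0.0767 -0.7566] 0.0005203202654600293
cam [ 0.4954 -0.221   0.2168] axis [-0.2659  0.0537 -0.9625] 69.63100645082892
pack [43.0, 47.5] 0.86 [ 0.5499 -0.1212  0.062 ] tool [ 0.1128 -0.1082 -0.043 ]
pack [253.9, 117.6] 0.65 [ 0.4953 -0.2191  0.062 ] tool [ 0.0786 -0.0015 -0.043 ]
charger_tab [257.6, 209.5] 0.94 [ 0.4282 -0.2077  0.016 ] tool [0.0105 0.0006 0.0031]
```

View pics/w3.png

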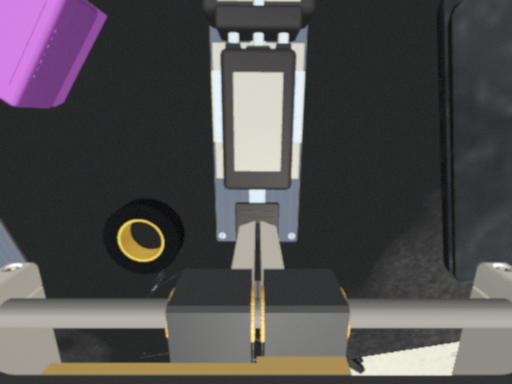

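No ejection yet (pack still at (258,118), fingertips over the tab at (258,225)), and no force. I'll project the points to check contact.

```bash
python3 - <<'E'
from h import *
d=np.load('pics/w3.npz');T=d['T'];f=192/np.tan(np.radians(float(d['v']))/2)
def pr(w):
    c=np.linalg.inv(T)@np.r_[w,1];return np.round([d['cx']+f*c[0]/c[2],d['cy']+f*c[1]/c[2]],1)
a=np.radians(-11.4);R=np.array([[np.cos(a),-np.sin(a)],[np.sin(a),np.cos(a)]])
t=np.array([.418,-.2051])
for n,l,z in [('tip front L',(.008,.0125),.0081),('tip front R',(.008,-.0125),.0081),('tab far L',(.016,.017),.016),('tab near L',(-.016,.017),.016),('tabfar pressed',(.016,.017),.008),('screwish corner',(-.022,.034),.004)]:
    print(n,pr(np.r_[t+R@l,z]))
E
```

```text
tip front L [241.2 209.3]
tip front R [272.6 209.3]
tab far L [234.6 202.7]
tab near L [235.5 241.2]
tabfar pressed [235.4 199.6]
screwish corner [216.5 241.5]
```

Request:
step_arm:
  plan:
    - {"tx": 0,"ty": 0,"tz": 0.0005,"yaw": 0,"fingers": 0.0}
    - {"tx": 0,"ty": 0,"tz": 0.001,"yaw": 0,"fingers": 0.0}
    - {"tx": 0,"ty": 0,"tz": 0.0015,"yaw": 0,"fingers": 0.0}
    - {"tx": 0,"ty": 0,"tz": 0.0015,"yaw": 0,"fingers": 0.0}
    - {"tx": 0,"ty": 0,"tz": 0.0015,"yaw": 0,"fingers": 0.0}

```text
clock: 4.62
ee_pos: [0.4181, -0.2051, 0.0177]
tool_rot: [[0.98, -0.197, -0.0], [-0.197, -0.98, -0.0], [-0.0, 0.0, -1.0]]
wrist_force: [1.0, 0.2, 0.2]
width: 0.001
finger_force: 0.0
```

```bash
python3 look.py w4 charger_tab:.016; python3 -c "
import cv2
i=cv2.imread('pics/w4.png')
cv2.imwrite('pics/w4c.png',cv2.convertScaleAbs(cv2.resize(i[170:290,190:330],None,fx=5,fy=5,interpolation=2),alpha=1.5,beta=15))"
```

```text
4.6167 [ 0.4181 -0.2051  0.0177] heading -11.379915785594758 F [0.9661 0.1831 0.2446] 0.0009746562536518101
cam [ 0.4954 -0.221   0.2155] axis [-0.2656  0.0535 -0.9626] 69.63100645082892
charger_tab [256.3, 208.7] 0.58 [ 0.4296 -0.207   0.016 ] tool [ 0.0116 -0.0004  0.0017]
charger_tab [259.6, 43.7] 0.58 [ 0.54   -0.2316  0.016 ] tool [0.1248 0.0019 0.0017]
```

View pics/w4c.png

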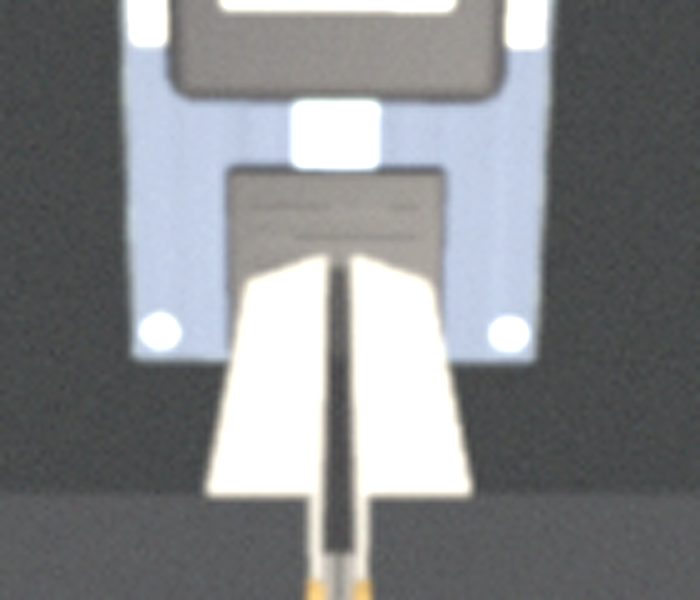

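The fingertips show at about (258,221), over the tab's far half, and there's no contact force yet. I'll keep going down slowly.

Request:
step_arm:
  plan:
    - {"tx": 0,"ty": 0,"tz": 0.0005,"yaw": 0,"fingers": 0.0}
    - {"tx": 0,"ty": 0,"tz": 0.001,"yaw": 0,"fingers": 0.0}
    - {"tx": 0,"ty": 0,"tz": 0.0015,"yaw": 0,"fingers": 0.0}
    - {"tx": 0,"ty": 0,"tz": 0.002,"yaw": 0,"fingers": 0.0}
    - {"tx": 0,"ty": 0,"tz": 0.0025,"yaw": 0,"fingers": 0.0}
    - {"tx": 0,"ty": 0,"tz": 0.0025,"yaw": 0,"fingers": 0.0}

```text
clock: 5.22
ee_pos: [0.418, -0.2051, 0.0151]
tool_rot: [[0.98, -0.197, -0.0], [-0.197, -0.98, 0.0], [-0.0, 0.0, -1.0]]
wrist_force: [-0.1, 0.8, -0.3]
width: 0.0004
finger_force: 0.0
```

Request:
step_arm:
  plan:
    - {"tx": 0,"ty": 0,"tz": 0.0005,"yaw": 0,"fingers": 0.0}
    - {"tx": 0,"ty": 0,"tz": 0.001,"yaw": 0,"fingers": 0.0}
    - {"tx": 0,"ty": 0,"tz": 0.0015,"yaw": 0,"fingers": 0.0}
    - {"tx": 0,"ty": 0,"tz": 0.002,"yaw": 0,"fingers": 0.0}
    - {"tx": 0,"ty": 0,"tz": 0.002,"yaw": 0,"fingers": 0.0}

```text
clock: 5.63
ee_pos: [0.4181, -0.2051, 0.0132]
tool_rot: [[0.98, -0.197, -0.0], [-0.197, -0.98, 0.0], [-0.0, -0.0, -1.0]]
wrist_force: [-0.4, -0.6, -0.9]
width: 0.0006
finger_force: 0.0
```

```bash
python3 - <<'E'
from bench import manip
print(dir(manip)); print(manip.tip_reach, manip.get_obs()['joint_efforts'])
E
python3 look.py w5 pack:.062
```

```text
['PlanningError', '__class__', '__delattr__', '__dict__', '__dir__', '__doc__', '__eq__', '__format__', '__ge__', '__getattribute__', '__getstate__', '__gt__', '__hash__', '__init__', '__init_subclass__', '__le__', '__lt__', '__module__', '__ne__', '__new__', '__reduce__', '__reduce_ex__', '__repr__', '__setattr__', '__sizeof__', '__str__', '__subclasshook__', '__weakref__', 'camera', 'close_job', 'find_in', 'get_obs', 'tip_reach']
0.011 [-4.66987563e-03 -3.41906512e+01 -1.69304234e+01  3.32438503e-02
 -7.64528895e-02  1.10019041e-04]
5.6333 [ 0.4181 -0.2051  0.0132] heading -11.382199005060416 F [-0.3937 -0.64   -0.8587] 0.0006218161131522303
cam [ 0.4954 -0.221   0.2109] axis [-0.2657  0.0536 -0.9626] 69.63100645082892
pack [41.6, 44.9] 0.93 [ 0.5491 -0.1249  0.062 ] tool [ 0.1126 -0.1045 -0.0489]
pack [256.3, 116.4] 0.59 [ 0.4957 -0.2206  0.062 ] tool [ 0.0792 -0.0002 -0.0489]
```

```bash
python3 - <<'E'
from h import *
p=manip.camera('scene');save(p,'s2');i=p['img'][:,:,::-1]
f=192/np.tan(np.radians(p['vfov'])/2);E=np.linalg.inv(p['extrinsics'])
for n,w in [('tab',(.418,-.205,.016)),('tcp',(.4181,-.2051,.0132)),('tip',(.418,-.205,.002))]:
    c=E@np.r_[w,1];print(n,p['cx']+f*c[0]/c[2],p['cy']+f*c[1]/c[2])
c=E@np.r_[.418,-.205,.016,1];u,v=int(p['cx']+f*c[0]/c[2]),int(p['cy']+f*c[1]/c[2]);print(u,v)
cv2.imwrite('pics/s2c.png',cv2.convertScaleAbs(cv2.resize(i[v-50:v+30,u-60:u+40],None,fx=7,fy=7,interpolation=2),alpha=1.5,beta=15))
E
```

```text
tab 313.57183127523143 173.21209180956396
tcp 313.46770285610853 173.98777541764363
tip 313.13063533805206 177.20865023241143
313 173
```

View pics/s2c.png

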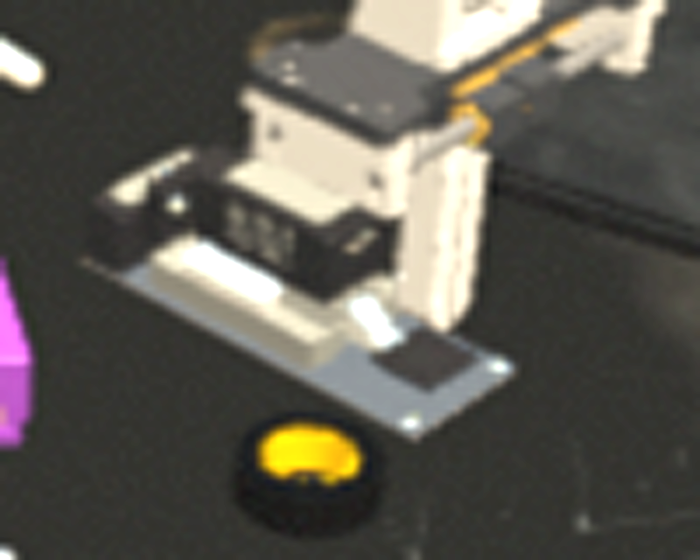

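The scene view shows a clear gap. The fingertips end at crop (450,325), well above the tab at (432,358), about 15 mm of clearance, so the fingers are shorter than tip_reach says. I'll find contact by touch.

Request:
step_arm:
  plan:
    - {"tx": 0,"ty": 0,"tz": 0.001,"yaw": 0,"fingers": 0.0}
    - {"tx": 0,"ty": 0,"tz": 0.002,"yaw": 0,"fingers": 0.0}
    - {"tx": 0,"ty": 0,"tz": 0.003,"yaw": 0,"fingers": 0.0}
    - {"tx": 0,"ty": 0,"tz": 0.004,"yaw": 0,"fingers": 0.0}
    - {"tx": 0,"ty": 0,"tz": 0.005,"yaw": 0,"fingers": 0.0}
    - {"tx": 0,"ty": 0,"tz": 0.006,"yaw": 0,"fingers": 0.0}
    - {"tx": 0,"ty": 0,"tz": 0.006,"yaw": 0,"fingers": 0.0}

```text
clock: 6.37
ee_pos: [0.4179, -0.205, 0.007]
tool_rot: [[0.98, -0.197, -0.0], [-0.197, -0.98, 0.0], [-0.0, -0.0, -1.0]]
wrist_force: [0.3, -0.1, -0.9]
width: 0.0004
finger_force: 0.0
```

Request:
step_arm:
  plan:
    - {"tx": 0,"ty": 0,"tz": 0.001,"yaw": 0,"fingers": 0.0}
    - {"tx": 0,"ty": 0,"tz": 0.002,"yaw": 0,"fingers": 0.0}
    - {"tx": 0,"ty": 0,"tz": 0.003,"yaw": 0,"fingers": 0.0}
    - {"tx": 0,"ty": 0,"tz": 0.004,"yaw": 0,"fingers": 0.0}
    - {"tx": 0,"ty": 0,"tz": 0.005,"yaw": 0,"fingers": 0.0}
    - {"tx": 0,"ty": 0,"tz": 0.006,"yaw": 0,"fingers": 0.0}
    - {"tx": 0,"ty": 0,"tz": 0.006,"yaw": 0,"fingers": 0.0}

```text
clock: 6.95
ee_pos: [0.418, -0.205, 0.0011]
tool_rot: [[0.98, -0.197, -0.0], [-0.197, -0.98, 0.0], [-0.0, -0.0, -1.0]]
wrist_force: [0.3, 0.2, 0.1]
width: 0.0008
finger_force: 0.0
```

```bash
python3 look.py w6 pack:.062; python3 - <<'E'
from h import *
p=manip.camera('scene');i=p['img'][:,:,::-1]
a=cv2.resize(i[123:203,253:353],None,fx=4,fy=4,interpolation=2)
w=cv2.imread('pics/w6.png')[150:290,190:330]
w=cv2.resize(w,(320,320),interpolation=2)
cv2.imwrite('pics/c6.png',cv2.convertScaleAbs(np.hstack([a,w]),alpha=1.4,beta=15))
E
```

```text
6.95 [ 0.418  -0.205   0.0011] heading -11.385057290734323 F [0.2936 0.1618 0.096 ] 0.0008122650594510621
cam [ 0.4954 -0.221   0.1988] axis [-0.2658  0.0538 -0.9625] 69.63100645082892
pack [255.1, 114.6] 0.78 [ 0.4966 -0.2202  0.062 ] tool [ 0.08   -0.0007 -0.061 ]
pack [36.1, 42.2] 0.71 [ 0.5462 -0.1307  0.062 ] tool [ 0.111  -0.0982 -0.061 ]
```

View pics/c6.png

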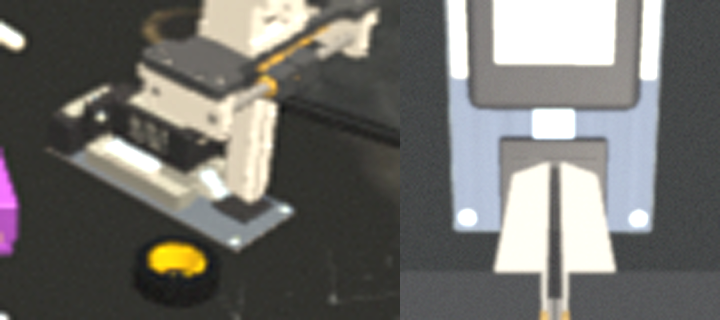

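Still a few mm of gap (tip at crop (255,198), tab at (245,208)). I'll continue in small steps.

Request:
step_arm:
  plan:
    - {"tx": 0,"ty": 0,"tz": 0.001,"yaw": 0,"fingers": 0.0}
    - {"tx": 0,"ty": 0,"tz": 0.002,"yaw": 0,"fingers": 0.0}
    - {"tx": 0,"ty": 0,"tz": 0.003,"yaw": 0,"fingers": 0.0}
    - {"tx": 0,"ty": 0,"tz": 0.004,"yaw": 0,"fingers": 0.0}
    - {"tx": 0,"ty": 0,"tz": 0.004,"yaw": 0,"fingers": 0.0}

```text
clock: 7.52
ee_pos: [0.418, -0.2051, -0.0029]
tool_rot: [[0.98, -0.197, -0.0], [-0.197, -0.98, 0.0], [-0.0, -0.0, -1.0]]
wrist_force: [0.5, 1.3, 0.4]
width: 0.0005
finger_force: 0.0
```

Request:
step_arm:
  plan:
    - {"tx": 0,"ty": 0,"tz": 0.001,"yaw": 0,"fingers": 0.0}
    - {"tx": 0,"ty": 0,"tz": 0.002,"yaw": 0,"fingers": 0.0}
    - {"tx": 0,"ty": 0,"tz": 0.002,"yaw": 0,"fingers": 0.0}

```text
clock: 7.77
ee_pos: [0.4181, -0.2052, -0.0048]
tool_rot: [[0.98, -0.197, 0.0], [-0.197, -0.98, -0.0], [0.0, 0.0, -1.0]]
wrist_force: [-0.2, 0.3, -0.2]
width: 0.0005
finger_force: 0.1
```

Request:
step_arm:
  plan:
    - {"tx": 0,"ty": 0,"tz": 0.001,"yaw": 0,"fingers": 0.0}
    - {"tx": 0,"ty": 0,"tz": 0.002,"yaw": 0,"fingers": 0.0}
    - {"tx": 0,"ty": 0,"tz": 0.002,"yaw": 0,"fingers": 0.0}

```text
clock: 8.02
ee_pos: [0.4182, -0.2052, -0.0068]
tool_rot: [[0.98, -0.197, 0.0], [-0.197, -0.98, -0.0], [0.0, 0.0, -1.0]]
wrist_force: [-0.2, -0.0, 1.1]
width: 0.0002
finger_force: 0.5
```

Request:
step_arm:
  plan:
    - {"tx": 0,"ty": 0,"tz": 0.001,"yaw": 0,"fingers": 0.0}
    - {"tx": 0,"ty": 0,"tz": 0.002,"yaw": 0,"fingers": 0.0}
    - {"tx": 0,"ty": 0,"tz": 0.002,"yaw": 0,"fingers": 0.0}

```text
clock: 8.27
ee_pos: [0.4182, -0.2052, -0.0089]
tool_rot: [[0.98, -0.197, 0.0], [-0.197, -0.98, -0.0], [0.0, 0.0, -1.0]]
wrist_force: [0.5, -0.3, 1.7]
width: 0.0004
finger_force: 0.6
```

Request:
step_arm:
  plan:
    - {"tx": 0,"ty": 0,"tz": 0.001,"yaw": 0,"fingers": 0.0}
    - {"tx": 0,"ty": 0,"tz": 0.002,"yaw": 0,"fingers": 0.0}
    - {"tx": 0,"ty": 0,"tz": 0.002,"yaw": 0,"fingers": 0.0}

```text
clock: 8.52
ee_pos: [0.4182, -0.2052, -0.0109]
tool_rot: [[0.98, -0.197, 0.0], [-0.197, -0.98, -0.0], [0.0, 0.0, -1.0]]
wrist_force: [-0.3, -0.4, 0.9]
width: 0.0004
finger_force: 0.7
```

```bash
python3 look.py w7 pack:.062
```

```text
8.5167 [ 0.4182 -0.2052 -0.0109] heading -11.387111359474318 F [-0.3469 -0.401   0.8998] 0.00036670829819308555
cam [ 0.4955 -0.2211  0.1869] axis [-0.2655  0.0535 -0.9626] 69.63100645082892
pack [255.0, 136.6] 0.98 [ 0.4874 -0.2184  0.062 ] tool [ 0.0705 -0.0007 -0.0729]
pack [30.0, 41.4] 0.93 [ 0.5427 -0.1364  0.062 ] tool [ 0.1085 -0.092  -0.0729]
```

The pack popped out: its row went from 115 to 137 and the force dropped. Contact came at TCP z≈-0.0045, so the tips actually sit about 20.5 mm behind the reported TCP. I'll use that for the grasp too.

Request:
step_arm:
  plan:
    - {"tx": 0,"ty": 0,"tz": -0.02,"yaw": 0,"fingers": 0.0}
    - {"tx": 0,"ty": 0,"tz": -0.05,"yaw": 0,"fingers": 0.02}
    - {"tx": 0,"ty": 0,"tz": -0.085,"yaw": 0,"fingers": 0.07}
    - {"tx": 0.02,"ty": 0,"tz": -0.12,"yaw": 0,"fingers": 0.07}
    - {"tx": 0.05,"ty": 0,"tz": -0.14,"yaw": 0,"fingers": 0.07}
    - {"tx": 0.062,"ty": 0,"tz": -0.14,"yaw": 0,"fingers": 0.07}
    - {"tx": 0.062,"ty": 0,"tz": -0.14,"yaw": 0,"fingers": 0.07}
    - {"tx": 0.062,"ty": 0,"tz": -0.14,"yaw": 0,"fingers": 0.07}

```text
clock: 9.28
ee_pos: [0.4775, -0.2165, 0.1275]
tool_rot: [[0.98, -0.197, -0.004], [-0.197, -0.98, 0.002], [-0.004, -0.001, -1.0]]
wrist_force: [-0.4, 0.7, 0.1]
width: 0.0434
finger_force: 0.0
```

```bash
python3 look.py w8 pack:.062 charger_tab:.01; python3 -c "
import cv2
cv2.imwrite('pics/w8c.png',cv2.convertScaleAbs(cv2.resize(cv2.imread('pics/w8.png')[60:320,130:386],None,fx=2.3,fy=2.3,interpolation=2),alpha=1.4,beta=15))"
```

```text
9.2833 [ 0.4775 -0.2165  0.1275] heading -11.347057073264319 F [-0.4175  0.7462  0.072 ] 0.04344171178326797
cam [ 0.5555 -0.2328  0.3249] axis [-0.2692  0.0552 -0.9615] 69.63100645082892
pack [125.9, 128.2] 0.82 [ 0.5686 -0.1108  0.062 ] tool [ 0.0689 -0.1215  0.0653]
pack [256.8, 194.5] 0.72 [ 0.4821 -0.2172  0.062 ] tool [ 0.0049 -0.0001  0.0655]
charger_tab [257.7, 237.6] 0.56 [ 0.4128 -0.2043  0.01  ] tool [-0.0653  0.0008  0.1178]
```

View pics/w8c.png

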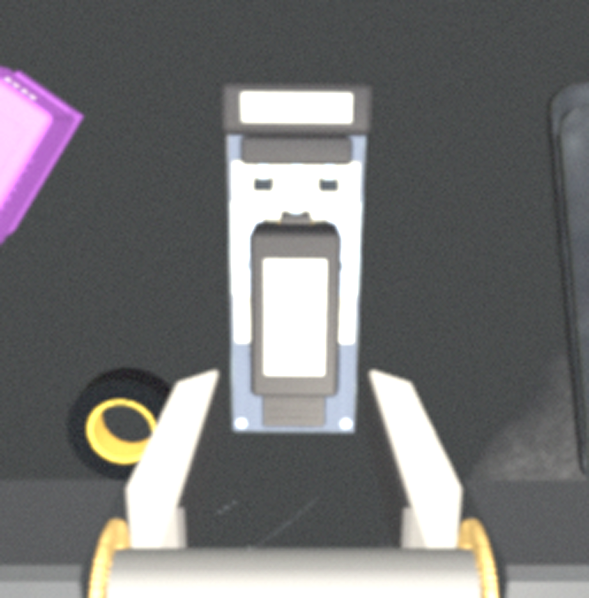

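The pack is ejected and sits between the fingers; its label centre is at crop (295,317), i.e. pixel (258,198), aligned with the tool.

Request:
step_arm:
  plan:
    - {"tx": 0.001,"ty": 0,"tz": 0.02,"yaw": 0,"fingers": 0.07}
    - {"tx": 0.001,"ty": 0,"tz": 0.05,"yaw": 0,"fingers": 0.07}
    - {"tx": 0.001,"ty": 0,"tz": 0.08,"yaw": 0,"fingers": 0.07}
    - {"tx": 0.001,"ty": 0,"tz": 0.1,"yaw": 0,"fingers": 0.07}
    - {"tx": 0.001,"ty": 0,"tz": 0.11,"yaw": 0,"fingers": 0.07}
    - {"tx": 0.001,"ty": 0,"tz": 0.115,"yaw": 0,"fingers": 0.07}
    - {"tx": 0.001,"ty": 0,"tz": 0.117,"yaw": 0,"fingers": 0.07}
    - {"tx": 0.001,"ty": 0,"tz": 0.117,"yaw": 0,"fingers": 0.06}
    - {"tx": 0.001,"ty": 0,"tz": 0.117,"yaw": 0,"fingers": 0.05}
    - {"tx": 0.001,"ty": 0,"tz": 0.117,"yaw": 0,"fingers": 0.03}
    - {"tx": 0.001,"ty": 0,"tz": 0.117,"yaw": 0,"fingers": 0.03}
    - {"tx": 0.001,"ty": 0,"tz": 0.117,"yaw": 0,"fingers": 0.03}
    - {"tx": 0.001,"ty": 0,"tz": 0.117,"yaw": 0,"fingers": 0.03}
    - {"tx": 0.001,"ty": 0,"tz": 0.117,"yaw": 0,"fingers": 0.03}
  squeeze: 40

```text
clock: 10.6
ee_pos: [0.4804, -0.2178, 0.013]
tool_rot: [[0.98, -0.197, 0.001], [-0.197, -0.98, -0.001], [0.001, 0.0, -1.0]]
wrist_force: [-0.5, 0.2, 5.5]
width: 0.0399
finger_force: 40.0
```

Request:
step_arm:
  plan:
    - {"tx": -0.004,"ty": 0,"tz": 0,"yaw": 0,"fingers": 0.03}
    - {"tx": -0.009,"ty": 0,"tz": 0,"yaw": 0,"fingers": 0.03}
    - {"tx": -0.015,"ty": 0,"tz": 0,"yaw": 0,"fingers": 0.03}
    - {"tx": -0.021,"ty": 0,"tz": 0,"yaw": 0,"fingers": 0.03}
    - {"tx": -0.027,"ty": 0,"tz": 0,"yaw": 0,"fingers": 0.03}
    - {"tx": -0.033,"ty": 0,"tz": 0,"yaw": 0,"fingers": 0.03}
    - {"tx": -0.039,"ty": 0,"tz": 0,"yaw": 0,"fingers": 0.03}
    - {"tx": -0.045,"ty": 0,"tz": 0,"yaw": 0,"fingers": 0.03}
    - {"tx": -0.051,"ty": 0,"tz": 0,"yaw": 0,"fingers": 0.03}
    - {"tx": -0.056,"ty": 0,"tz": 0,"yaw": 0,"fingers": 0.03}
    - {"tx": -0.058,"ty": 0,"tz": 0,"yaw": 0,"fingers": 0.03}
    - {"tx": -0.058,"ty": 0,"tz": 0,"yaw": 0,"fingers": 0.03}

```text
clock: 11.6
ee_pos: [0.42, -0.2047, 0.0113]
tool_rot: [[0.98, -0.197, -0.005], [-0.197, -0.98, 0.002], [-0.005, -0.001, -1.0]]
wrist_force: [-0.5, -0.6, -1.4]
width: 0.0399
finger_force: 40.0
```

```bash
python3 look.py w9 pack:.062 charger_tab:.016
```

```text
11.6 [ 0.42   -0.2047  0.0113] heading -11.378237446336119 F [-0.4839 -0.6181 -1.3864] 0.039854269748559615
cam [ 0.4983 -0.2211  0.2087] axis [-0.2701  0.0559 -0.9612] 69.63100645082892
pack [39.3, 46.6] 0.89 [ 0.55   -0.1246  0.062 ] tool [ 0.1114 -0.1042 -0.0511]
pack [255.1, 238.0] 0.7 [ 0.4316 -0.2061  0.062 ] tool [ 0.0114 -0.0009 -0.0507]
charger_tab [258.4, 176.9] 0.41 [ 0.4568 -0.2132  0.016 ] tool [ 0.0377  0.0011 -0.0049]
```

Request:
step_arm:
  plan:
    - {"tx": 0,"ty": 0,"tz": -0.01,"yaw": 0,"fingers": 0.03}
    - {"tx": 0,"ty": 0,"tz": -0.03,"yaw": 0,"fingers": 0.03}
    - {"tx": 0,"ty": -0.01,"tz": -0.05,"yaw": 0,"fingers": 0.03}
    - {"tx": -0.005,"ty": -0.03,"tz": -0.06,"yaw": -2,"fingers": 0.03}
    - {"tx": -0.01,"ty": -0.06,"tz": -0.065,"yaw": -5,"fingers": 0.03}
    - {"tx": -0.015,"ty": -0.09,"tz": -0.065,"yaw": -8,"fingers": 0.03}
    - {"tx": -0.02,"ty": -0.12,"tz": -0.065,"yaw": -11,"fingers": 0.03}
    - {"tx": -0.025,"ty": -0.15,"tz": -0.065,"yaw": -14,"fingers": 0.03}
    - {"tx": -0.03,"ty": -0.18,"tz": -0.065,"yaw": -17,"fingers": 0.03}
    - {"tx": -0.035,"ty": -0.21,"tz": -0.065,"yaw": -19,"fingers": 0.03}
    - {"tx": -0.039,"ty": -0.228,"tz": -0.065,"yaw": -19,"fingers": 0.03}
    - {"tx": -0.04,"ty": -0.236,"tz": -0.065,"yaw": -19,"fingers": 0.03}
    - {"tx": -0.04,"ty": -0.236,"tz": -0.065,"yaw": -19,"fingers": 0.03}
    - {"tx": -0.04,"ty": -0.236,"tz": -0.065,"yaw": -19,"fingers": 0.03}

```text
clock: 12.92
ee_pos: [0.4301, 0.0328, 0.0767]
tool_rot: [[0.991, 0.134, -0.001], [0.134, -0.991, -0.001], [-0.001, 0.001, -1.0]]
wrist_force: [-0.3, -0.3, -4.1]
width: 0.0399
finger_force: 40.0
```

```bash
python3 look.py w10 pack:.07 meter_catch:.016 meter:.03; python3 -c "
import cv2
cv2.imwrite('pics/w10c.png',cv2.convertScaleAbs(cv2.resize(cv2.imread('pics/w10.png')[20:290,160:350],None,fx=2.2*1,fy=2.2,interpolation=2),alpha=1.2,beta=15))"
```

```text
12.9167 [0.4301 0.0328 0.0767] heading 7.693001702273873 F [-0.3483 -0.3141 -4.1005] 0.03988987834462018
cam [0.5085 0.0432 0.2744] axis [-0.2696 -0.0371 -0.9622] 69.63100645082892
pack [433.7, 61.9] 0.87 [ 0.5597 -0.0706  0.07  ] tool [0.1147 0.1199 0.0067]
pack [253.6, 238.7] 0.83 [0.4142 0.0333 0.07  ] tool [-0.0157 -0.0027  0.0067]
meter_catch [253.6, 171.1] 0.75 [0.4586 0.0398 0.016 ] tool [ 0.0293 -0.0032  0.0607]
meter [255.9, 62.9] 0.8 [0.5498 0.0497 0.03  ] tool [ 0.121  -0.0008  0.0466]
```

View pics/w10c.png

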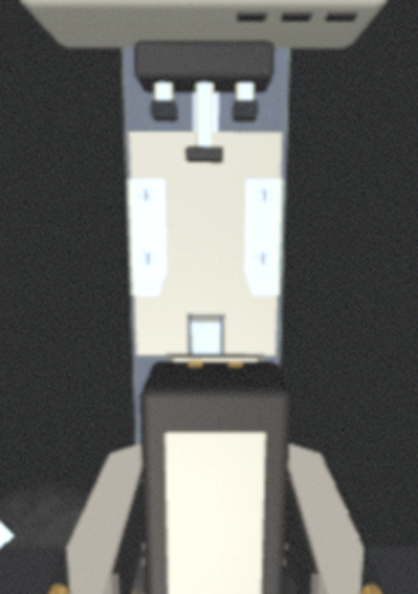

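The bay is directly ahead: lip fronts at crop y≈295 between x=131 and 282, midline about 206.5. The pack's contacts are at (195,364) and (236,364).

```bash
python3 - <<'E'
from h import *
np.set_printoptions(precision=4,suppress=True)
o=manip.get_obs();d=np.load('pics/w10.npz');p=dict(img=np.zeros((384,512)),vfov=float(d['v']),cx=float(d['cx']),cy=float(d['cy']));T=d['T']
R=np.array(o['tool_rot'])
def W(x,y,z):return R.T@(onz(p,(160+x/2.2-.3,20+y/2.2-.3),z,T)-o['ee_pos'])
for n,q in dict(lipLf=(131,295,.027),lipRf=(282,295,.027),lipLr=(129,179,.027),lipRr=(283,179,.027),flFL=(136,355,.018),flFR=(279,355,.018),flRL=(129,130,.018),flRR=(283,130,.018),toothL=(189,316,.024),toothR=(223,316,.024),stopL=(140,90,.048),stopR=(270,90,.048),
  contL=(195,364,.103),contR=(236,364,.103),labL=(166,432,.127),labR=(266,432,.127),labL2=(160,590,.127),labR2=(274,590,.127)).items(): print(n,W(*q))
E
```

```text
lipLf [ 0.0467 -0.0346  0.0501]
lipRf [0.0469 0.0267 0.0501]
lipLr [ 0.0914 -0.0338  0.05  ]
lipRr [0.0916 0.0257 0.0501]
flFL [ 0.0196 -0.0346  0.0591]
flFR [0.0198 0.0273 0.0591]
flRL [ 0.1101 -0.0344  0.059 ]
flRR [0.1102 0.026  0.0591]
toothL [ 0.0377 -0.0112  0.0531]
toothR [0.0377 0.0029 0.0531]
stopL [ 0.1191 -0.0262  0.029 ]
stopR [0.1192 0.018  0.0291]
contL [ 0.0366 -0.0063 -0.0259]
contR [ 0.0366  0.0056 -0.0259]
labL [ 0.0244 -0.0131 -0.0499]
labR [ 0.0245  0.0126 -0.0499]
labL2 [-0.0224 -0.0157 -0.0499]
labR2 [-0.0223  0.0161 -0.0499]
```

Bay centre is 4 mm to tool -y and the headings match. The nose is 10 mm before the mouth, so home is at tx≈0.061 and the click should come between 0.061 and 0.081. I'll lower and enter.

Request:
step_arm:
  plan:
    - {"tx": 0,"ty": -0.002,"tz": 0.015,"yaw": 0,"fingers": 0.03}
    - {"tx": 0,"ty": -0.004,"tz": 0.035,"yaw": 0,"fingers": 0.03}
    - {"tx": 0,"ty": -0.004,"tz": 0.05,"yaw": 0,"fingers": 0.03}
    - {"tx": 0,"ty": -0.004,"tz": 0.058,"yaw": 0,"fingers": 0.03}
    - {"tx": 0,"ty": -0.004,"tz": 0.061,"yaw": 0,"fingers": 0.03}
    - {"tx": 0,"ty": -0.004,"tz": 0.063,"yaw": 0,"fingers": 0.03}
    - {"tx": 0,"ty": -0.004,"tz": 0.063,"yaw": 0,"fingers": 0.03}
    - {"tx": 0,"ty": -0.004,"tz": 0.063,"yaw": 0,"fingers": 0.03}

```text
clock: 13.78
ee_pos: [0.4303, 0.0368, 0.0148]
tool_rot: [[0.991, 0.132, 0.001], [0.132, -0.991, -0.0], [0.001, 0.0, -1.0]]
wrist_force: [-1.8, -0.7, -2.8]
width: 0.0396
finger_force: 40.0
```

Request:
step_arm:
  plan:
    - {"tx": 0.002,"ty": 0,"tz": 0,"yaw": 0,"fingers": 0.03}
    - {"tx": 0.004,"ty": 0,"tz": 0,"yaw": 0,"fingers": 0.03}
    - {"tx": 0.006,"ty": 0,"tz": 0,"yaw": 0,"fingers": 0.03}
    - {"tx": 0.008,"ty": 0,"tz": 0,"yaw": 0,"fingers": 0.03}
    - {"tx": 0.01,"ty": 0,"tz": 0,"yaw": 0,"fingers": 0.03}
    - {"tx": 0.012,"ty": 0,"tz": 0,"yaw": 0,"fingers": 0.03}
    - {"tx": 0.014,"ty": 0,"tz": 0,"yaw": 0,"fingers": 0.03}
    - {"tx": 0.016,"ty": 0,"tz": 0,"yaw": 0,"fingers": 0.03}
    - {"tx": 0.018,"ty": 0,"tz": 0,"yaw": 0,"fingers": 0.03}
    - {"tx": 0.018,"ty": 0,"tz": 0,"yaw": 0,"fingers": 0.03}

```text
clock: 14.62
ee_pos: [0.4485, 0.0395, 0.0143]
tool_rot: [[0.991, 0.133, 0.001], [0.133, -0.991, -0.0], [0.001, 0.0, -1.0]]
wrist_force: [0.3, 0.4, -2.3]
width: 0.0396
finger_force: 40.0
```

Request:
step_arm:
  plan:
    - {"tx": 0.003,"ty": 0,"tz": 0,"yaw": 0,"fingers": 0.03}
    - {"tx": 0.006,"ty": 0,"tz": 0,"yaw": 0,"fingers": 0.03}
    - {"tx": 0.009,"ty": 0,"tz": 0,"yaw": 0,"fingers": 0.03}
    - {"tx": 0.012,"ty": 0,"tz": 0,"yaw": 0,"fingers": 0.03}
    - {"tx": 0.015,"ty": 0,"tz": 0,"yaw": 0,"fingers": 0.03}
    - {"tx": 0.018,"ty": 0,"tz": 0,"yaw": 0,"fingers": 0.03}
    - {"tx": 0.021,"ty": 0,"tz": 0,"yaw": 0,"fingers": 0.03}
    - {"tx": 0.024,"ty": 0,"tz": 0,"yaw": 0,"fingers": 0.03}
    - {"tx": 0.027,"ty": 0,"tz": 0,"yaw": 0,"fingers": 0.03}
    - {"tx": 0.027,"ty": 0,"tz": 0,"yaw": 0,"fingers": 0.03}

```text
clock: 15.45
ee_pos: [0.4756, 0.0431, 0.0143]
tool_rot: [[0.991, 0.133, 0.001], [0.133, -0.991, -0.0], [0.001, 0.0, -1.0]]
wrist_force: [1.3, -0.1, -2.2]
width: 0.0395
finger_force: 40.0
```

Request:
step_arm:
  plan:
    - {"tx": 0.002,"ty": 0,"tz": 0,"yaw": 0,"fingers": 0.03}
    - {"tx": 0.004,"ty": 0,"tz": 0,"yaw": 0,"fingers": 0.03}
    - {"tx": 0.006,"ty": 0,"tz": 0,"yaw": 0,"fingers": 0.03}
    - {"tx": 0.008,"ty": 0,"tz": 0,"yaw": 0,"fingers": 0.03}
    - {"tx": 0.01,"ty": 0,"tz": 0,"yaw": 0,"fingers": 0.03}
    - {"tx": 0.012,"ty": 0,"tz": 0,"yaw": 0,"fingers": 0.03}
    - {"tx": 0.014,"ty": 0,"tz": 0,"yaw": 0,"fingers": 0.03}
    - {"tx": 0.014,"ty": 0,"tz": 0,"yaw": 0,"fingers": 0.03}

```text
clock: 16.12
ee_pos: [0.4891, 0.0449, 0.0143]
tool_rot: [[0.991, 0.133, 0.001], [0.133, -0.991, -0.0], [0.001, 0.0, -1.0]]
wrist_force: [0.5, 0.5, -2.9]
width: 0.0401
finger_force: 40.0
```

Request:
step_arm:
  plan:
    - {"tx": 0.001,"ty": 0,"tz": 0,"yaw": 0,"fingers": 0.03}
    - {"tx": 0.002,"ty": 0,"tz": 0,"yaw": 0,"fingers": 0.03}
    - {"tx": 0.003,"ty": 0,"tz": 0,"yaw": 0,"fingers": 0.03}
    - {"tx": 0.004,"ty": 0,"tz": 0,"yaw": 0,"fingers": 0.03}
    - {"tx": 0.004,"ty": 0,"tz": 0,"yaw": 0,"fingers": 0.03}

```text
clock: 16.53
ee_pos: [0.4906, 0.0453, 0.014]
tool_rot: [[0.991, 0.133, -0.003], [0.133, -0.991, -0.0], [-0.003, -0.0, -1.0]]
wrist_force: [-4.1, -2.3, 0.6]
width: 0.0394
finger_force: 40.0
```

Request:
step_arm:
  plan:
    - {"tx": 0.001,"ty": 0,"tz": 0,"yaw": 0,"fingers": 0.03}
    - {"tx": 0.002,"ty": 0,"tz": 0,"yaw": 0,"fingers": 0.03}
    - {"tx": 0.003,"ty": 0,"tz": 0,"yaw": 0,"fingers": 0.03}
    - {"tx": 0.004,"ty": 0,"tz": 0,"yaw": 0,"fingers": 0.03}
    - {"tx": 0.004,"ty": 0,"tz": 0,"yaw": 0,"fingers": 0.03}

```text
clock: 16.95
ee_pos: [0.4946, 0.0459, 0.0139]
tool_rot: [[0.991, 0.133, -0.003], [0.133, -0.991, -0.0], [-0.003, -0.0, -1.0]]
wrist_force: [-5.0, -1.5, -0.0]
width: 0.0395
finger_force: 40.0
```

Request:
step_arm:
  plan:
    - {"tx": 0.001,"ty": 0,"tz": 0,"yaw": 0,"fingers": 0.03}
    - {"tx": 0.002,"ty": 0,"tz": 0,"yaw": 0,"fingers": 0.03}
    - {"tx": 0.002,"ty": 0,"tz": 0,"yaw": 0,"fingers": 0.03}

```text
clock: 17.2
ee_pos: [0.4965, 0.0461, 0.0139]
tool_rot: [[0.991, 0.133, -0.003], [0.133, -0.991, -0.0], [-0.003, -0.0, -1.0]]
wrist_force: [-6.1, -0.9, -0.5]
width: 0.0399
finger_force: 40.0
```

The ejector engaged at x≈0.490, so I expect the click near x≈0.504.

Request:
step_arm:
  plan:
    - {"tx": 0.001,"ty": 0,"tz": 0,"yaw": 0,"fingers": 0.03}
    - {"tx": 0.002,"ty": 0,"tz": 0,"yaw": 0,"fingers": 0.03}
    - {"tx": 0.003,"ty": 0,"tz": 0,"yaw": 0,"fingers": 0.03}
    - {"tx": 0.004,"ty": 0,"tz": 0,"yaw": 0,"fingers": 0.03}
    - {"tx": 0.004,"ty": 0,"tz": 0,"yaw": 0,"fingers": 0.03}

```text
clock: 17.62
ee_pos: [0.5002, 0.0466, 0.0139]
tool_rot: [[0.991, 0.133, -0.004], [0.133, -0.991, -0.0], [-0.004, -0.0, -1.0]]
wrist_force: [-5.9, -1.1, 0.5]
width: 0.0398
finger_force: 40.0
```

Request:
step_arm:
  plan:
    - {"tx": 0.001,"ty": 0,"tz": 0,"yaw": 0,"fingers": 0.03}
    - {"tx": 0.002,"ty": 0,"tz": 0,"yaw": 0,"fingers": 0.03}
    - {"tx": 0.002,"ty": 0,"tz": 0,"yaw": 0,"fingers": 0.03}

```text
clock: 17.87
ee_pos: [0.502, 0.0468, 0.0139]
tool_rot: [[0.991, 0.133, -0.004], [0.133, -0.991, -0.0], [-0.004, -0.0, -1.0]]
wrist_force: [-5.7, -0.8, 0.2]
width: 0.0401
finger_force: 40.0
```

Request:
step_arm:
  plan:
    - {"tx": 0.001,"ty": 0,"tz": 0,"yaw": 0,"fingers": 0.03}
    - {"tx": 0.001,"ty": 0,"tz": 0,"yaw": 0,"fingers": 0.03}

```text
clock: 18.03
ee_pos: [0.5029, 0.047, 0.0139]
tool_rot: [[0.991, 0.133, -0.004], [0.133, -0.991, -0.0], [-0.004, -0.0, -1.0]]
wrist_force: [-5.7, -2.1, -0.2]
width: 0.0399
finger_force: 40.0
```

Request:
step_arm:
  plan:
    - {"tx": 0.001,"ty": 0,"tz": 0,"yaw": 0,"fingers": 0.03}
    - {"tx": 0.001,"ty": 0,"tz": 0,"yaw": 0,"fingers": 0.03}

```text
clock: 18.2
ee_pos: [0.5037, 0.0471, 0.0139]
tool_rot: [[0.991, 0.133, -0.005], [0.133, -0.991, -0.0], [-0.005, -0.0, -1.0]]
wrist_force: [-5.9, -1.5, 0.2]
width: 0.0398
finger_force: 40.0
```

Request:
step_arm:
  plan:
    - {"tx": 0.0008,"ty": 0,"tz": 0,"yaw": 0,"fingers": 0.03}
    - {"tx": 0.0008,"ty": 0,"tz": 0,"yaw": 0,"fingers": 0.03}

```text
clock: 18.37
ee_pos: [0.5046, 0.0472, 0.0138]
tool_rot: [[0.991, 0.133, -0.005], [0.133, -0.991, -0.0], [-0.005, -0.0, -1.0]]
wrist_force: [-6.3, -1.5, 0.2]
width: 0.04
finger_force: 40.0
```

Request:
step_arm:
  plan:
    - {"tx": 0.0008,"ty": 0,"tz": 0,"yaw": 0,"fingers": 0.03}
    - {"tx": 0.0008,"ty": 0,"tz": 0,"yaw": 0,"fingers": 0.03}

```text
clock: 18.53
ee_pos: [0.5047, 0.0472, 0.0137]
tool_rot: [[0.991, 0.133, -0.006], [0.133, -0.991, -0.001], [-0.006, -0.0, -1.0]]
wrist_force: [-7.0, -1.9, -0.2]
width: 0.04
finger_force: 40.0
```

Request:
step_arm:
  plan:
    - {"tx": 0.0008,"ty": 0,"tz": 0,"yaw": 0,"fingers": 0.03}
    - {"tx": 0.0008,"ty": 0,"tz": 0,"yaw": 0,"fingers": 0.03}

```text
clock: 18.7
ee_pos: [0.5049, 0.0473, 0.0136]
tool_rot: [[0.991, 0.133, -0.007], [0.133, -0.991, -0.001], [-0.007, -0.0, -1.0]]
wrist_force: [-7.1, -2.0, 1.2]
width: 0.0395
finger_force: 40.0
```

Request:
step_arm:
  plan:
    - {"tx": 0.0008,"ty": 0,"tz": 0,"yaw": 0,"fingers": 0.03}
    - {"tx": 0.0008,"ty": 0,"tz": 0,"yaw": 0,"fingers": 0.03}

```text
clock: 18.87
ee_pos: [0.505, 0.0473, 0.0135]
tool_rot: [[0.991, 0.133, -0.008], [0.133, -0.991, -0.001], [-0.008, -0.0, -1.0]]
wrist_force: [-8.3, -2.3, 1.9]
width: 0.0396
finger_force: 40.0
```

Request:
step_arm:
  plan:
    - {"tx": 0.0008,"ty": 0,"tz": 0,"yaw": 0,"fingers": 0.03}
    - {"tx": 0.0008,"ty": 0,"tz": 0,"yaw": 0,"fingers": 0.03}

```text
clock: 19.03
ee_pos: [0.505, 0.0474, 0.0134]
tool_rot: [[0.991, 0.133, -0.01], [0.133, -0.991, -0.001], [-0.01, -0.0, -1.0]]
wrist_force: [-8.7, -3.7, 2.5]
width: 0.0398
finger_force: 40.0
```

Request:
step_arm:
  plan:
    - {"tx": 0.001,"ty": 0,"tz": 0,"yaw": 0,"fingers": 0.03}
    - {"tx": 0.002,"ty": 0,"tz": 0,"yaw": 0,"fingers": 0.03}
    - {"tx": 0.002,"ty": 0,"tz": 0,"yaw": 0,"fingers": 0.03}

```text
clock: 19.28
ee_pos: [0.5053, 0.0474, 0.0134]
tool_rot: [[0.991, 0.134, -0.013], [0.134, -0.991, -0.001], [-0.013, -0.0, -1.0]]
wrist_force: [-12.3, -3.3, 5.1]
width: 0.0397
finger_force: 40.0
```

Request:
step_arm:
  plan:
    - {"tx": 0.001,"ty": 0,"tz": 0,"yaw": 0,"fingers": 0.03}
    - {"tx": 0.002,"ty": 0,"tz": 0,"yaw": 0,"fingers": 0.03}
    - {"tx": 0.002,"ty": 0,"tz": 0,"yaw": 0,"fingers": 0.03}

```text
clock: 19.53
ee_pos: [0.5054, 0.0474, 0.0134]
tool_rot: [[0.991, 0.134, -0.016], [0.134, -0.991, -0.002], [-0.016, -0.0, -1.0]]
wrist_force: [-16.2, -3.1, 8.7]
width: 0.0396
finger_force: 40.0
```

Stiffness past x≈0.504 matches the rubber buffers. Now I ease off and give a light pull to test the latch.

Request:
step_arm:
  plan:
    - {"tx": -0.002,"ty": 0,"tz": 0,"yaw": 0,"fingers": 0.03}
    - {"tx": -0.004,"ty": 0,"tz": 0,"yaw": 0,"fingers": 0.03}
    - {"tx": -0.006,"ty": 0,"tz": 0,"yaw": 0,"fingers": 0.03}
    - {"tx": -0.008,"ty": 0,"tz": 0,"yaw": 0,"fingers": 0.03}
    - {"tx": -0.01,"ty": 0,"tz": 0,"yaw": 0,"fingers": 0.03}
    - {"tx": -0.01,"ty": 0,"tz": 0,"yaw": 0,"fingers": 0.03}

```text
clock: 20.03
ee_pos: [0.5042, 0.0473, 0.0137]
tool_rot: [[0.991, 0.132, 0.0], [0.132, -0.991, 0.0], [0.0, -0.0, -1.0]]
wrist_force: [-1.7, -0.2, -9.1]
width: 0.0398
finger_force: 40.0
```

Request:
step_arm:
  plan:
    - {"tx": -0.001,"ty": 0,"tz": 0,"yaw": 0,"fingers": 0.03}
    - {"tx": -0.002,"ty": 0,"tz": 0,"yaw": 0,"fingers": 0.03}
    - {"tx": -0.002,"ty": 0,"tz": 0,"yaw": 0,"fingers": 0.03}

```text
clock: 20.28
ee_pos: [0.5041, 0.0471, 0.0143]
tool_rot: [[0.991, 0.132, 0.004], [0.132, -0.991, 0.0], [0.004, -0.0, -1.0]]
wrist_force: [2.5, 2.5, -10.5]
width: 0.0398
finger_force: 40.0
```

It is latched: it holds at x=0.504 against the pull. Release and retreat.

Request:
step_arm:
  plan:
    - {"tx": 0.0015,"ty": 0,"tz": 0.001,"yaw": 0,"fingers": 0.04}
    - {"tx": 0.0015,"ty": 0,"tz": 0.001,"yaw": 0,"fingers": 0.065}
    - {"tx": 0.0015,"ty": 0,"tz": 0.001,"yaw": 0,"fingers": 0.065}
    - {"tx": 0.0015,"ty": 0,"tz": 0.001,"yaw": 0,"fingers": 0.065}
    - {"tx": 0.0015,"ty": 0,"tz": 0,"yaw": 0,"fingers": 0.065}
    - {"tx": 0.0015,"ty": 0,"tz": -0.02,"yaw": 0,"fingers": 0.065}
    - {"tx": 0.0015,"ty": 0,"tz": -0.05,"yaw": 0,"fingers": 0.065}
    - {"tx": 0.0015,"ty": 0,"tz": -0.09,"yaw": 0,"fingers": 0.065}
    - {"tx": -0.02,"ty": 0,"tz": -0.13,"yaw": 0,"fingers": 0.065}
    - {"tx": -0.05,"ty": 0,"tz": -0.15,"yaw": 0,"fingers": 0.065}
    - {"tx": -0.06,"ty": 0,"tz": -0.15,"yaw": 0,"fingers": 0.065}
    - {"tx": -0.06,"ty": 0,"tz": -0.15,"yaw": 0,"fingers": 0.065}

```text
clock: 21.28
ee_pos: [0.4413, 0.0387, 0.1658]
tool_rot: [[0.991, 0.132, 0.003], [0.132, -0.991, -0.001], [0.003, 0.001, -1.0]]
wrist_force: [1.1, -0.3, -0.7]
width: 0.0649
finger_force: 0.0
```

```bash
python3 look.py w11 pack:.062 meter_catch:.016; python3 -c "
import cv2
cv2.imwrite('pics/w11c.png',cv2.convertScaleAbs(cv2.resize(cv2.imread('pics/w11.png')[10:250,130:386],None,fx=2.4,fy=2.4,interpolation=2),alpha=1.2,beta=15))"
```

```text
21.2833 [0.4413 0.0387 0.1658] heading 7.600507126068109 F [ 1.0531 -0.3362 -0.6567] 0.06487646871005434
cam [0.5189 0.0489 0.3638] axis [-0.2658 -0.0363 -0.9633] 69.63100645082892
pack [255.2, 133.8] 0.91 [0.5022 0.0486 0.062 ] tool [ 0.0614 -0.0019  0.1039]
pack [388.4, 89.7] 0.81 [ 0.5642 -0.0812  0.062 ] tool [0.1057 0.1349 0.1042]
meter_catch [257.7, 187.0] 0.56 [0.4331 0.0366 0.016 ] tool [-0.0088  0.0009  0.1498]
```

View pics/w11c.png

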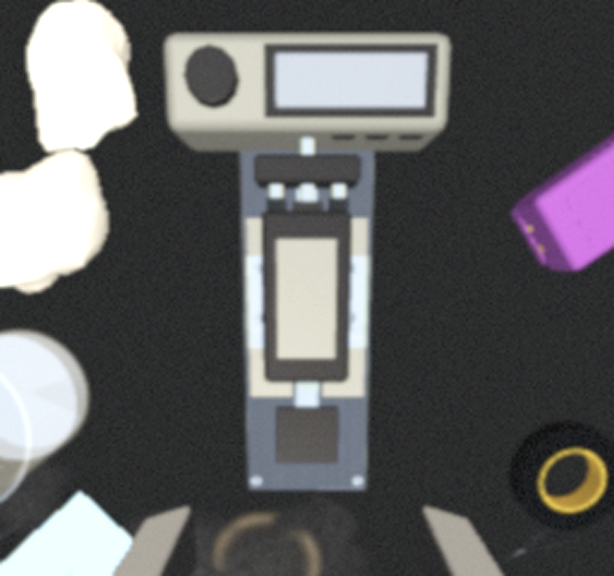

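The pack sits straight in the meter against the buffers (label at crop (307,298)). The tooth shows behind it at (307,395), and the robot is clear.

```bash
python3 -c "
from bench import manip
print(manip.close_job())"
```

```text
the job is handed in; nothing more can be done
None
```

The pack is out of the charger and latched nose first in the meter: it held against a light pull after the click, the highest push read was about 17 N, nothing else was disturbed that I could see, and the job was handed in at about 21 s.

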